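Complete the specimen row and take the photo

ROBOT

A 6-joint arm with a two-finger parallel gripper is mounted at the origin on a cart in front of the work surface, level with it; the furniture and walls round the work are solid. World frame = base frame: x ahead of the robot, y to its left, z up, the work surface at z = 0. Lengths are in m, angles in rad, forces in N, time in s.
With the tool pointing down it reaches from about 0.35 to 0.925 m from the base axis. Payload 6.4 kg.
Tool frame: the origin (TCP) lies at the centre of the arm's flange, where the gripper is bolted on; the fingertips stand 199 mm ahead of it and the grasp point (between the pads) lies 180 mm ahead of it (ctrl.grip_point_offset is the z of the grasp point in the tool frame, in m); z points along the fingers, y is the line along which they close (so a half turn about z gives the same grasp; the last joint's range is limited). The gripper opens to 94 mm and grips with 3 to 60 N. Pads are 16 mm wide; open, the fingers measure 119 mm over their backs; the gripper's body (75 mm by 177 mm) begins 78 mm behind the grasp point.
Start: joints at [0.954, 0.245, 1.558, -0, 1.339, -0.174], TCP at [0.279, 0.587, 0.405] pointing down, gripper open.
Joint ranges: [-3.13, 3.13], [-1.02, 2.26], [0.13, 2.54], [-0.95, 4.09], [0.21, 2.88], [-2.74, 2.74]. Speed limits (rad/s): [2.57, 2.57, 3.14, 3.14, 3.14, 3.14].

INTERFACE

Orientations are given as a unit quaternion [x, y, z, w].
In Python, from station import readout, vision, ctrl gives the robot as it stands.
- The arm moves only by the tool apply_moves, never from a script. Its argument "series" is a list of rows, each a list of 6 numbers: the shift along the tool's x, y, z in m, then the turn, a rotation vector about the tool's x, y, z in rad. In form: [[tx, ty, tz, ax, ay, az], ...]. A call has 1 to 10 rows; each row shifts and turns the commanded pose from where the row before left it, along the tool's axes as they then stand; what a row does not reach is not made up. A row lasts 1/10 s, in which the tool goes at most 50 mm and 8.59 degrees, less where a joint would pass 70% of its speed; a pose out of reach is approached as far as the arm can. A call with a gripper value outside its range is refused whole. "grip" is the opening, from 0 (shut) to 1 (fully open), set as the call begins (left out, the last holds). The fingers move at their own pace and stop on an object; "newtons" is the grip in N (left out, the last holds). Time passes only in rows, so rows that do not move let the fingers close. It gives the time, the measured TCP pose, the force, the opening and the grip force at its end, in the units of the state.
- readout.get_obs(): the state, without advancing time (a new reading comes with each control period).
- vision.read_camera(name): name is "scene" or "side" or "wrist"; returns (picture, depth): 400x640x3 uint8, blue, green, red; 400x640 float32, m along the optical axis (not along the pixel's ray), 0 where there is no reading.
- vision.camera_info(name): a dict with "camera_matrix" (3x3 intrinsics, pixels), "R" (3x3) and "t" (3): a world point X has camera coordinates R X + t. Camera axes: x right, y down, z forward; pixel columns grow to the right and rows downward; lengths in m; the calibration is good to about 2 mm. A picture is of the moment at which its call begins: read the wrist's pose just before it. camera_info takes no time and is no camera call; for the wrist camera it gives the pose at the moment of the call.
- ctrl.sign_off(): hands the job in; it is judged then, once.
The state is a dict: "time_s": time; "joint_positions": joint angles; "qvel": joint speeds; "joint_torque": joint torques, N m; "eef_pos": TCP position; "eef_rot": TCP orientation; "contact_force": force on the tool from outside, world axes, zero at the start; "ft_torque": the same for the moment, N m; "gripper_width": finger opening in m; "finger_force": force on a finger pad.
Only numpy, scipy, OpenCV 4.12 (cv2) and the standard library are available. Lean on these libraries where they do the work, as an engineer would, in place of code of your own. Each camera call takes 0.05 s, during which the arm holds its last target. There are 200 camera calls.

TASK

Bring the walnut mount with the amber stone from its white cradle to the grey photo bar and stand it stone up in the gap between the blue and the green mount, so that the three make one straight, evenly spaced row square to the bar; in the cradle only its two ends are free, in the row only its front and back, so set it down upright on the bare worktop on the way, let go and take it again the other way. When it stands in the row released, take the photo: press the red button on top of the camera fully down and let it come up again. Leave the row standing so, and leave the brass weight, the dropper bottle, the pebble and the eraser where they are.

Things in the scene. Friction and masses are not known exactly. Their poses are not given: they have to be found in the camera images.
- mount_amber: walnut block, 40 (x) by 46 (y) by 34 mm high, with a low rounded amber-orange stone on top (28 mm across, 8 mm high, no grip); origin at the centre of its underside; loose, about 90 g. Starts in the cradle, 4 mm above the worktop, axes along the cradle's; there only its two end faces (+y, -y) are free. In the row either end may point either way.
- mount_blue: walnut block, 40 (x) by 46 (y) by 34 mm high, with a low rounded blue stone on top (28 mm across, 8 mm high, no grip); origin at the centre of its underside; loose, about 90 g. Stands on the bar, at either end of the row, already in its right place: 55 mm from the bar's middle, axes along the bar's.
- mount_green: walnut block, 40 (x) by 46 (y) by 34 mm high, with a low rounded green stone on top (28 mm across, 8 mm high, no grip); origin at the centre of its underside; loose, about 90 g. Stands likewise at the other end of the row. Between blue and green there is room for one mount with a 9 mm gap on each side.
- photo_bar: Fixed grey bar, 64 (x) by 230 (y, along the row) by 20 mm high, a black-and-white scale along its front edge; origin at the centre of its underside, on the worktop. The amber mount belongs in its middle, x = y = 0, underside at z = 20 mm, where its front and back faces (-x, +x, 40 mm apart) stay free to the fingers from above.
- cradle: Fixed white trough, 56 (x) by 38 (y) by 32 mm high; origin at the centre of its underside. Floor 4 mm; two 5 mm walls at +x and -x cover the mount's front and back faces; open at both y ends, where the mount sticks out 4 mm; it lifts straight out. Behind it, about x = 0.61, y = 0.05, a patch of worktop 120 mm across is bare for setting the mount down.
- camera: Fixed black camera on a short stand behind the bar, 34 (x) by 104 mm (y), its flat top 88 mm above the worktop, lens toward the bar (-x), reaching 38 mm before the centre; origin on the worktop below its centre. The shutter button is on its top, 30 mm to +y of the centre.
- shutter_top (a point): Middle of the top of the round red shutter button (22 mm across, in a low black housing on top of the camera); it moves with the button. Press it straight down.
- shutter (a joint): Travel of the shutter button: 0 up, 0.006 m fully down. A spring pushes it back; fully down takes 4 N.
- weight: Knobbed brass weight, 38 mm across, 48 mm high, loose bystander; origin at the centre of its underside.
- bottle: Brown dropper bottle with black bulb, 33 mm across, 102 mm high, loose bystander; origin at the centre of its underside.
- pebble: Smooth grey-beige oval pebble, 44x60x32 mm, loose bystander; origin at the centre of its underside.
- rubber_eraser: Blue-sleeved eraser, 21x45x13 mm, loose bystander; origin at the centre of its underside.

How it is judged:
By the outcome, as a careful person would: the job done as asked, in the order asked, and still so for the second after the job is handed in, with the robot touching nothing.
It also fails if it takes over 64 s, if anything falls off the work surface, if the arm or the gripper's body presses on something with over 40 N, if the wrist force passes 120 N, or if a joint passes its speed limit or range.

## Working session

There is one attempt and no reset: what is moved stays moved. The work goes in short steps, Python scripts to look and compute and a tool call to move; the robot and the scene stay as the last step left them, time stands still between calls to the robot, and variables do not carry over. Pictures are saved under pics/ and viewed, at most 10 in all, crops included, and the job is handed in when it is done.

Besides the shell and the picture viewer there is one more tool, called after "Call:" as name(argument=value, ...), one argument or row to a line, values as JSON. apply_moves: Moves the arm, as the interface text tells. Its arguments: {"type":"object","properties":{"series":{"type":"array"},"grip":{"type":"number"},"newtons":{"type":"number"}},"required":["series"]}

```bash
mkdir -p pics; ls; cat > h.py <<'E'
import numpy as np, cv2
from scipy.spatial.transform import Rotation as Rn
from station import readout, vision, ctrl
def look(n,save=None):
    ci=vision.camera_info(n); p,d=vision.read_camera(n)
    if save: cv2.imwrite('pics/'+save,p); np.savez('pics/'+save[:-4],p=p,d=d,K=ci['camera_matrix'],R=ci['R'],t=ci['t'])
    return p,d,ci
def load(s):
    z=np.load('pics/'+s+'.npz'); return z['p'],z['d'],dict(camera_matrix=z['K'],R=z['R'],t=z['t'])
def cloud(d,ci):
    K=np.array(ci['camera_matrix']);R=np.array(ci['R']);t=np.array(ci['t']).ravel()
    v,u=np.mgrid[:d.shape[0],:d.shape[1]]
    c=np.stack([(u-K[0,2])/K[0,0]*d,(v-K[1,2])/K[1,1]*d,d],-1)
    return (c-t)@R
def ray(uv,z,ci):
    K=np.array(ci['camera_matrix']);R=np.array(ci['R']);t=np.array(ci['t']).ravel()
    uv=np.atleast_2d(uv).astype(float)
    r=np.c_[(uv-K[:2,2])/[K[0,0],K[1,1]],np.ones(len(uv))]@R; o=-R.T@t
    return o+r*((z-o[2])/r[:,2])[:,None]
E
python3 - <<'E'
from h import *
for n in('scene','side'):
    p,d,ci=look(n,n+'0.png'); print(n,-np.array(ci['R']).T@np.array(ci['t']).ravel(),(d>0).mean())
o=readout.get_obs(); print(o)
a=cv2.imread('pics/scene0.png');b=cv2.imread('pics/side0.png')
E
```

```text
pics
scene [-0.07867602 -0.55178389  0.95261537] 0.99583984375
side [-0.40061245  0.29996331  0.53365721] 0.9959609375
{'time_s': 0.1, 'joint_positions': array([ 9.53896669e-01,  2.45721785e-01,  1.55886081e+00, -1.32620523e-06,
        1.33867394e+00, -1.74111524e-01]), 'qvel': array([ 0.00106113, -0.00168743, -0.00292958, -0.00070401, -0.00140465,
       -0.0006825 ]), 'joint_torque': array([-2.05699967e-04, -4.16917348e+01, -3.15524018e+01,  6.86659268e-02,
        3.10474250e-02, -3.27753253e-05]), 'eef_pos': array([0.27838633, 0.58715229, 0.40368645]), 'eef_rot': array([ 2.19589652e-01,  9.75591970e-01, -7.67963547e-04, -3.19929784e-04]), 'contact_force': array([0.26122977, 0.07411709, 0.65351482]), 'ft_torque': array([ 0.0486429 ,  0.02470977, -0.03712974]), 'finger_force': 0.0, 'gripper_width': 0.09390448414784688}
```

View pics/scene0.png

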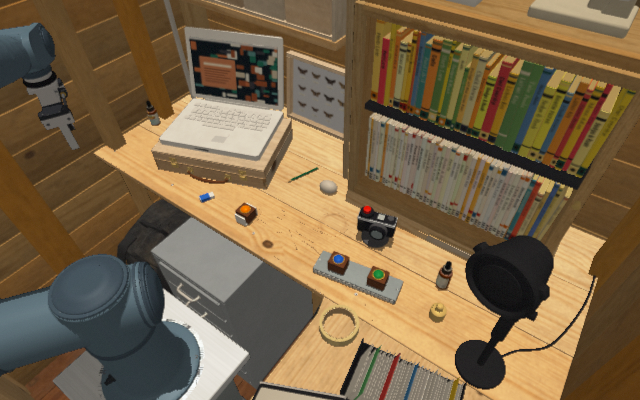

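View pics/side0.png

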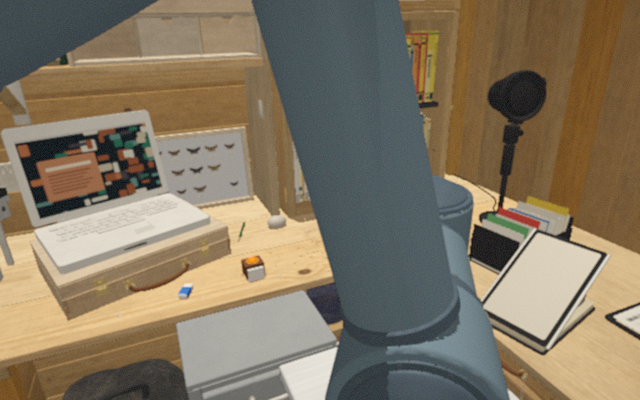

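The scene view shows the amber mount in its cradle at (246,213), blue (339,262) and green (378,276) on the bar, the camera's button at (367,209), the pebble at (328,187) and the eraser at (207,197). The bottle is at (444,275) and the weight at (437,312). The side view shows the cradle at (253,267), but the arm hides the bar. Next come coarse positions.

```bash
python3 - <<'E'
from h import *
p,d,ci=load('scene0'); P=cloud(d,ci); h=cv2.cvtColor(p,cv2.COLOR_BGR2HSV)
def m(lo,hi,box):
    k=cv2.inRange(h,lo,hi); z=np.zeros_like(k); x0,y0,x1,y1=box; z[y0:y1,x0:x1]=k[y0:y1,x0:x1]; return z>0
for n,lo,hi,b in [('amber',(8,180,150),(22,255,255),(230,195,262,225)),('blue',(100,150,100),(125,255,255),(325,250,352,275)),('green',(45,120,60),(85,255,255),(365,262,392,290)),('red',(0,180,120),(6,255,255),(355,198,380,218)),
  ('bottle',(0,0,0),(20,255,110),(434,255,455,292)),('weight',(0,0,0),(180,255,255),(431,302,446,320)),('pebble',(0,0,0),(180,255,255),(322,182,336,193)),('eraser',(95,120,50),(125,255,255),(195,188,218,206))]:
    k=m(lo,hi,b); q=P[k]; print(n,k.sum(),np.median(q,0).round(3),q.min(0).round(3),q.max(0).round(3))
for u,v in [(300,250),(320,255),(402,292),(312,272),(397,299),(246,213),(400,200),(345,215),(330,225),(350,180),(440,240),(237,219),(338,330)]: print(u,v,P[v,u].round(3))
# shelf front
print('wrist cam'); w=vision.camera_info('wrist'); print(w['camera_matrix'][0],np.array(w['R']).tolist(),-np.array(w['R']).T@np.array(w['t']).ravel())
o=readout.get_obs(); R=Rn.from_quat(o['eef_rot']).as_matrix(); print(R.round(3)); print('cam in tool',R.T@(-np.array(w['R']).T@np.array(w['t']).ravel()-o['eef_pos']),(np.array(w['R'])@R).round(3))
E
```

```text
amber 68 [0.452 0.12  0.043] [-0.079 -0.552  0.035] [0.47  0.138 0.953]
blue 55 [ 0.45  -0.207  0.06 ] [ 0.438 -0.217  0.056] [ 0.462 -0.196  0.065]
green 66 [ 0.468 -0.314  0.06 ] [ 0.456 -0.326  0.053] [ 0.482 -0.301  0.064]
red 40 [ 0.599 -0.198  0.11 ] [-0.079 -0.552 -0.001] [ 0.692 -0.139  0.953]
bottle 190 [ 0.561 -0.453  0.058] [ 0.554 -0.466 -0.002] [ 0.574 -0.435  0.102]
weight 270 [ 0.478 -0.477  0.028] [-0.079 -0.552 -0.003] [ 0.528 -0.45   0.953]
pebble 154 [ 0.677 -0.016  0.024] [ 0.665 -0.039 -0.007] [0.729 0.009 0.034]
eraser 53 [0.435 0.278 0.012] [-0.079 -0.552  0.004] [0.449 0.293 0.953]
300 250 [ 0.449 -0.08  -0.001]
320 255 [ 0.457 -0.144  0.017]
402 292 [ 0.492 -0.377  0.001]
312 272 [ 0.409 -0.151  0.001]
397 299 [ 0.47  -0.375 -0.004]
246 213 [0.442 0.108 0.04 ]
400 200 [ 0.76  -0.224  0.018]
345 215 [ 0.63  -0.111 -0.003]
330 225 [ 0.571 -0.097 -0.   ]
350 180 [ 0.721 -0.068  0.047]
440 240 [ 0.7   -0.386  0.004]
237 219 [0.424 0.133 0.014]
338 330 [ 0.312 -0.301  0.003]
wrist cam
[297.33448397   0.         315.87147129] [[0.4287491446977534, 0.9034232648685937, -0.000758561215866061], [0.8688438097229678, -0.4121079568232518, 0.27436739279485617], [0.24755727665941654, -0.11829385621044813, -0.9616246452518975]] [0.20567511 0.62218688 0.38350246]
[[-0.904  0.428 -0.001]
 [ 0.428  0.904 -0.001]
 [ 0.    -0.002 -1.   ]]
cam in tool [0.08070413 0.00053512 0.0202063 ] [[-0.     1.    -0.001]
 [-0.962 -0.001 -0.275]
 [-0.275  0.001  0.962]]
```

Call:
apply_moves(
  series=[
    [-0.037,-0.034,0,0,0,0],
    [-0.037,-0.034,0,0,0,0],
    [-0.037,-0.034,0,0,0,0],
    [-0.037,-0.034,0,0,0,0],
    [-0.037,-0.034,0,0,0,0],
    [-0.037,-0.034,0,0,0,0],
    [-0.037,-0.034,0,0,0,0],
    [-0.037,-0.034,0,0,0,0],
    [-0.037,-0.034,0,0,0,0],
    [-0.037,-0.034,0,0,0,0],
  ],
  grip=1,
)

```text
time_s: 1.1
eef_pos: [0.4663, 0.1219, 0.4045]
eef_rot: [0.22, 0.976, 0.0, 0.0]
contact_force: [0.5, 0.5, 0.4]
gripper_width: 0.0938
finger_force: 0.0
```

Call:
apply_moves(
  series=[
    [0,0,0.03,0,0,-0.11],
    [0,0,0.03,0,0,-0.11],
    [0,0,0.03,0,0,-0.11],
    [0,0,0.03,0,0,-0.11],
    [0,0,0,0,0,0],
    [0,0,0,0,0,0],
  ],
)

```text
time_s: 1.7
eef_pos: [0.4662, 0.1239, 0.2848]
eef_rot: [0.003, 1.0, 0.0, -0.001]
contact_force: [-0.4, -0.5, -0.6]
gripper_width: 0.0942
finger_force: 0.0
```

```bash
cat >> h.py <<'E'
def go(x,y,z,phi):
    """tool-frame move from the measured pose to TCP x,y,z, tool x at phi deg, tool down"""
    o=readout.get_obs(); R=Rn.from_quat(o['eef_rot']).as_matrix()
    f=np.radians(phi); T=np.array([[np.cos(f),np.sin(f),0],[np.sin(f),-np.cos(f),0],[0,0,-1]])
    print('shift',(R.T@(np.array([x,y,z])-o['eef_pos'])).round(4),'turn',Rn.from_matrix(R.T@T).as_rotvec().round(4),'phi',np.degrees(np.arctan2(R[1,0],R[0,0])).round(2),'t',o['time_s'])
E
python3 - <<'E'
from h import *
o=readout.get_obs();print(o['eef_pos'],o['joint_positions'].round(2))
look('wrist','w1.png'); go(.47,.12,.28,180)
E
```

```text
[0.46620195 0.12391357 0.28476917] [ 0.02 -0.    2.07  0.    1.08 -1.54]
shift [-0.0033 -0.0039  0.0059] turn [ 0.      0.0016 -0.0047] phi 179.73 t 1.75
```

View pics/w1.png

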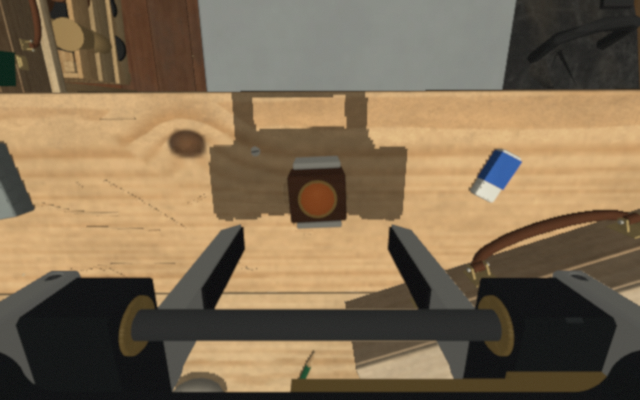

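The wrist view shows the amber mount at (317,197) in the cradle, nearly axis-parallel. The white cradle ends show at (317,162) and (319,224), and the box edge is at lower right.

```bash
cat >> h.py <<'E'
def tri(a,ca,b,cb):
    """midpoint of the two pixel rays"""
    A0,A1=ray(a,0,ca)[0],ray(a,.1,ca)[0];B0,B1=ray(b,0,cb)[0],ray(b,.1,cb)[0]
    u,v=A1-A0,B1-B0; s=np.linalg.lstsq(np.c_[u,-v],B0-A0,rcond=None)[0]
    p,q=A0+u*s[0],B0+v*s[1]; return (p+q)/2,np.linalg.norm(p-q)
def blob(p,lo,hi,box):
    h=cv2.cvtColor(p,cv2.COLOR_BGR2HSV);k=cv2.inRange(h,lo,hi);z=np.zeros_like(k);x0,y0,x1,y1=box;z[y0:y1,x0:x1]=k[y0:y1,x0:x1]
    c=max(cv2.findContours(z,cv2.RETR_EXTERNAL,cv2.CHAIN_APPROX_NONE)[0],key=cv2.contourArea); return c
def cen(c):
    m=cv2.moments(c); return np.array([m['m10'],m['m01']])/m['m00']
def rect(c,z,ci):
    """rotated rectangle of a contour cast onto the plane z"""
    g=ray(c.reshape(-1,2),z,ci)[:,:2]; return cv2.minAreaRect((g*1000).astype(np.float32))
E
python3 - <<'E'
from h import *
pw,dw,cw=load('w1'); ps,ds,cs=load('scene0')
A=((6,170,90),(20,255,255))
a=blob(pw,*A,(285,170,350,228)); b=blob(ps,(6,170,120),(22,255,255),(236,200,256,222))
print('stone',cen(a),cen(b),tri(cen(a),cw,cen(b),cs),cv2.contourArea(b))
print('stone z.04',ray(cen(a),.040,cw))
P=cloud(dw,cw); print('depth top',P[175:180,300:335].reshape(-1,3).mean(0),P[197,317])
# walnut+stone: dark or orange vs white cradle/ wood
h=cv2.cvtColor(pw,cv2.COLOR_BGR2HSV); 
for y,x in [(180,296),(160,317),(200,292),(224,318),(197,380),(240,317)]: print((x,y),h[y,x],P[y,x].round(4))
m=blob(pw,(0,90,20),(20,255,130),(280,160,355,232)); print('walnut',rect(m,.038,cw))
top=(np.abs(P[...,2]-.038)<.006)&(abs(P[...,0]-.45)<.05)&(abs(P[...,1]-.12)<.05); g=P[top]; print(g.min(0),g.max(0),len(g))
for zz in (.11,):
  q=P[(P[...,2]>.05)&(P[...,2]<.16)&(P[...,1]>.15)&(P[...,1]<.25)&(P[...,0]>.3)]; print('box',len(q),q.min(0) if len(q) else 0,np.median(q,0))
Q=cloud(ds,cs); q=Q[(Q[...,2]>.04)&(Q[...,0]>.3)&(Q[...,0]<.66)&(Q[...,1]<.3)&(Q[...,1]>.15)]; print(q.min(0),q.max(0),np.percentile(q,5,axis=0))
c=cv2.resize(pw[150:240,270:365],None,fx=6,fy=6,interpolation=cv2.INTER_NEAREST); cv2.imwrite('pics/w1c.png',c)
E
```

```text
stone [317.00876121 198.84596577] [244.69267139 208.57683215] (array([0.45411255, 0.12566076, 0.03709453]), np.float64(0.0007235658115354166)) 70.5
stone z.04 [[0.45289009 0.12577606 0.04      ]]
depth top [0.43552474 0.12581029 0.03894886] [0.44984914 0.12575845 0.04521987]
(296, 180) [ 10 140  51] [0.438  0.1095 0.0383]
(317, 160) [ 25  30 103] [0.4249 0.126  0.0227]
(292, 200) [ 10 143  48] [0.4542 0.1059 0.0384]
(318, 224) [ 25  29 116] [0.477  0.1265 0.0326]
(380, 197) [ 17 111 108] [ 4.635e-01  1.844e-01 -2.000e-04]
(317, 240) [ 17 109 215] [ 5.066e-01  1.257e-01 -4.000e-04]
walnut ((447.772216796875, 125.82599639892578), (59.74042892456055, 50.746299743652344), 89.68421936035156)
[0.42419677 0.1020066  0.03200285] [0.48067151 0.14856347 0.04399917] 2613
box 6392 [0.45545443 0.15398328 0.05569856] [0.55617968 0.17629903 0.08610997]
[0.5164395  0.15002207 0.04005294] [0.65993525 0.29996794 0.11333723] [0.52937708 0.16167283 0.04663524]
```

View pics/w1c.png

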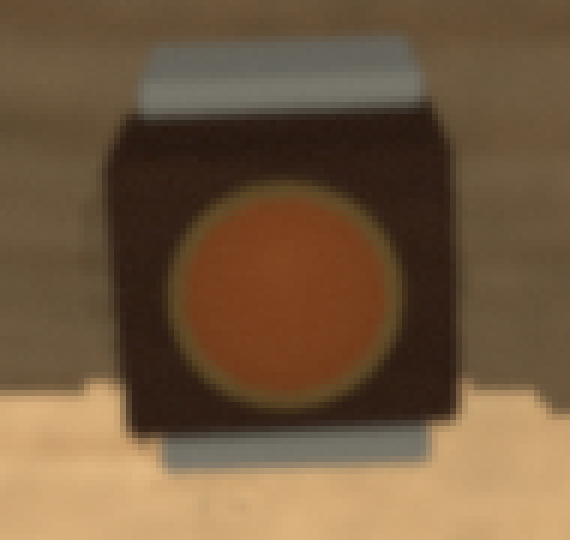

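The crop shows the block top with its back edge running (133,437)-(458,418) and the stone centred at (284,294). That is a yaw of about 3°. I'll refine it with edge lines.

```bash
python3 - <<'E'
from h import *
pw,dw,cw=load('w1'); P=cloud(dw,cw)
def topface(p,d,ci,cx,cy,z,r=.04,tol=.003):
    P=cloud(d,ci); k=((abs(P[...,2]-z)<tol)|((P[...,2]>z)&(P[...,2]<z+.012)))&(abs(P[...,0]-cx)<r)&(abs(P[...,1]-cy)<r)
    h=cv2.cvtColor(p,cv2.COLOR_BGR2HSV); k&=(h[...,1]>90)
    c=max(cv2.findContours(k.astype(np.uint8),cv2.RETR_EXTERNAL,cv2.CHAIN_APPROX_NONE)[0],key=cv2.contourArea)
    return rect(c,z,ci),c
print(topface(pw,dw,cw,.454,.126,.038)[0])
# white cradle walls
h=cv2.cvtColor(pw,cv2.COLOR_BGR2HSV); k=(h[...,1]<60)&(abs(P[...,0]-.454)<.04)&(abs(P[...,1]-.126)<.04)&(P[...,2]>.029)
print('walls',cv2.minAreaRect((P[k][:,:2]*1000).astype(np.float32)))
for v0,v1 in [(215,235),(150,175)]:
    kk=k.copy(); kk[:v0]=0; kk[v1:]=0; q=P[kk]; print(kk.sum(),q.mean(0), np.degrees(np.arctan(-np.polyfit(q[:,1],q[:,0],1)[0])))
E
```

```text
((452.4696960449219, 125.38733673095703), (39.840423583984375, 45.57204818725586), 2.3275599479675293)
walls ((452.4283142089844, 126.44854736328125), (55.26780319213867, 80.09783172607422), 2.10066294670105)
236 [0.47720082 0.12746788 0.03185574] 2.201310124715626
298 [0.42716656 0.12546302 0.03162241] 2.2116592064353795
```

Call:
apply_moves(
  series=[
    [0.0137,0.0017,0,0,0,-0.045],
    [0,0,0,0,0,0],
    [0,0,0.02,0,0,0],
    [0,0,0.02,0,0,0],
    [0,0,0.02,0,0,0],
    [0,0,0.0165,0,0,0],
    [0,0,0,0,0,0],
  ],
)

```text
time_s: 2.45
eef_pos: [0.4524, 0.1256, 0.2074]
eef_rot: [-0.02, 1.0, -0.0, -0.001]
contact_force: [-0.5, -0.4, 0.7]
gripper_width: 0.0938
finger_force: 0.0
```

```bash
python3 - <<'E'
from h import *
go(.4525,.1256,.208,182.3); print(readout.get_obs()['contact_force'])
E
```

```text
shift [-0.0001  0.     -0.0006] turn [-0.     -0.002   0.0005] phi -177.67 t 2.45
[-0.52335182 -0.41785466  0.70849234]
```

Call:
apply_moves(
  series=[
    [0,0,0,0,0,0],
    [0,0,0,0,0,0],
    [0,0,0,0,0,0],
    [0,0,0,0,0,0],
    [0,0,0,0,0,0],
    [0,0,0,0,0,0],
    [0,0,0,0,0,0],
    [0,0,0,0,0,0],
  ],
  grip=0,
  newtons=20,
)

```text
time_s: 3.25
eef_pos: [0.4526, 0.1256, 0.2083]
eef_rot: [-0.021, 1.0, -0.0, -0.0]
contact_force: [-1.3, -0.9, 1.3]
gripper_width: 0.0459
finger_force: 20.0
```

Call:
apply_moves(
  series=[
    [0,0,-0.01,0,0,0],
    [0,0,-0.02,0,0,0],
    [0,0,-0.025,0,0,0],
    [0,0,-0.025,0,0,0],
    [0,0,-0.02,0,0,0],
    [0,0,0,0,0,0],
  ],
)

```text
time_s: 3.85
eef_pos: [0.4535, 0.1257, 0.3115]
eef_rot: [-0.021, 1.0, 0.0, 0.003]
contact_force: [0.7, -0.3, -0.3]
gripper_width: 0.0456
finger_force: 20.0
```

Call:
apply_moves(
  series=[
    [-0.0286,-0.0184,0,0,0,0],
    [-0.0286,-0.0184,0,0,0,0],
    [-0.0286,-0.0184,0,0,0,0],
    [-0.0286,-0.0184,0,0,0,0],
    [-0.0286,-0.0184,0,0,0,0],
    [0,0,0,0,0,-0.062],
    [0,0,0,0,0,-0.062],
    [0,0,0,0,0,0],
    [0,0,0,0,0,0],
  ],
)

```text
time_s: 4.75
eef_pos: [0.5989, 0.0398, 0.3071]
eef_rot: [-0.082, 0.997, 0.0, -0.001]
contact_force: [-0.1, 0.1, -0.7]
gripper_width: 0.0457
finger_force: 20.0
```

```bash
python3 - <<'E'
from h import *
look('wrist','w2.png');look('scene','s2.png');look('side','d2.png'); go(.6,.04,.204,189.5); o=readout.get_obs();print(o['finger_force'],o['gripper_width'],o['contact_force'],o['joint_positions'].round(2))
E
```

```text
shift [-1.000e-03 -1.000e-04  1.039e-01] turn [ 0.0001 -0.0004 -0.0001] phi -170.5 t 4.9
19.996730983257294 0.045819138491730596 [ 0.36391588  0.16657654 -1.07487084] [-0.12  0.24  1.76  0.    1.15 -1.86]
```

View pics/w2.png

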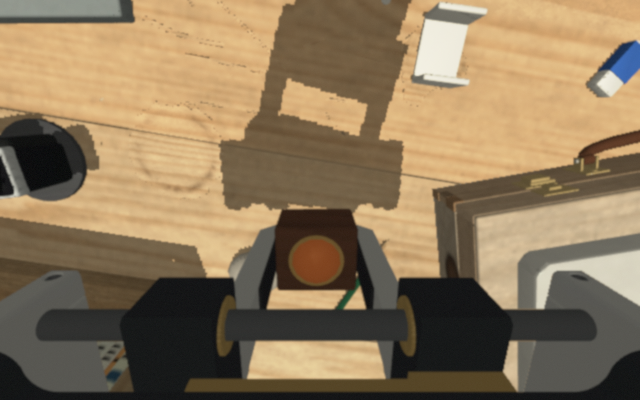

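The mount is held at (316,250) and the cradle is empty at (445,45). A green pencil lies behind the mount near (348,295), so I'll check where it is before lowering.

```bash
python3 - <<'E'
from h import *
p,d,c=load('w2'); print(ray([[348,295],[385,240],[338,308],[235,265]],0.004,c).round(3))
s,e,cs=load('scene0'); print(cloud(e,cs)[[174,168,181],[303,316,290]].round(3))
# held mount underside: triangulated stone centre between wrist and scene
a=blob(p,(6,170,90),(20,255,255),(285,230,345,290)); s2,e2,c2=load('s2'); 
b=blob(s2,(6,170,100),(22,255,255),(270,150,345,220)); print(cv2.contourArea(b),cen(b),tri(cen(a),c,cen(b),c2)); print(cloud(d,c)[215:225,300:330].reshape(-1,3).mean(0))
E
```

```text
[[ 0.705  0.094  0.004]
 [ 0.635  0.119  0.004]
 [ 0.723  0.087  0.004]
 [ 0.689 -0.031  0.004]]
[[0.694 0.096 0.005]
 [0.742 0.078 0.006]
 [0.646 0.112 0.004]]
45.5 [296.49084249 166.92673993] (array([0.60091812, 0.04072138, 0.13501757]), np.float64(0.0012055011201353434))
[0.57951495 0.03677889 0.12510034]
```

Call:
apply_moves(
  series=[
    [0,0,0.025,0,0,0],
    [0,0,0.025,0,0,0],
    [0,0,0.025,0,0,0],
    [0,0,0.015,0,0,0],
    [0,0,0.008,0,0,0],
    [0,0,0.004,0,0,0],
    [0,0,0,0,0,0],
    [0,0,0,0,0,0],
  ],
)

```text
time_s: 5.7
eef_pos: [0.5998, 0.0397, 0.2073]
eef_rot: [-0.083, 0.997, -0.0, 0.001]
contact_force: [0.4, 0.2, 0.1]
gripper_width: 0.0458
finger_force: 20.0
```

```bash
python3 - <<'E'
from h import *
look('side','d3.png'); go(.6,.04,.204,189.5); print(readout.get_obs()['contact_force'])
E
```

```text
shift [-0.0002  0.0002  0.0033] turn [-0.0006  0.002   0.0004] phi -170.48 t 5.75
[ 0.15133268 -0.24579882 -1.21133778]
```

Call:
apply_moves(
  series=[
    [0,0,0.001,0,0,0],
    [0,0,0.001,0,0,0],
    [0,0,0.0005,0,0,0],
    [0,0,0,0,0,0],
    [0,0,0,0,0,0],
  ],
)

```text
time_s: 6.25
eef_pos: [0.5995, 0.0397, 0.2043]
eef_rot: [-0.083, 0.997, -0.0, 0.0]
contact_force: [-3.2, 0.8, 4.4]
gripper_width: 0.0461
finger_force: 20.0
```

Call:
apply_moves(
  series=[
    [0,0,0.0005,0,0,0],
    [0,0,0,0,0,0],
    [0,0,0,0,0,0],
  ],
)

```text
time_s: 6.55
eef_pos: [0.5996, 0.0397, 0.2043]
eef_rot: [-0.083, 0.997, -0.0, 0.0]
contact_force: [-3.6, -0.2, 8.7]
gripper_width: 0.046
finger_force: 20.0
```

Call:
apply_moves(
  series=[
    [0,0,-0.0005,0,0,0],
    [0,0,0,0,0,0],
    [0,0,0,0,0,0],
    [0,0,0,0,0,0],
    [0,0,0,0,0,0],
    [0,0,0,0,0,0],
  ],
  grip=1,
)

```text
time_s: 7.15
eef_pos: [0.5992, 0.0397, 0.2035]
eef_rot: [-0.083, 0.997, 0.0, -0.0]
contact_force: [-0.6, 0.0, 0.2]
gripper_width: 0.0907
finger_force: 0.0
```

Call:
apply_moves(
  series=[
    [0,0,-0.02,0,0,0],
    [0,0,-0.03,0,0,0],
    [0,0,-0.03,0,0,0],
    [0,0,-0.03,0,0,0],
    [0,0,-0.03,0,0,0],
    [0,0,-0.02,0,0,0],
    [0.03,0,0,0,0,0],
    [0.03,0,0,0,0,0],
    [0,0,0,0,0,0],
    [0,0,0,0,0,0],
  ],
)

```text
time_s: 8.15
eef_pos: [0.54, 0.0298, 0.3639]
eef_rot: [-0.083, 0.997, -0.0, 0.0]
contact_force: [0.6, -0.3, 0.3]
gripper_width: 0.0942
finger_force: 0.0
```

```bash
cat >> h.py <<'E'
def topface(p,d,ci,cx,cy,z,r=.04,tol=.003,s=90):
    P=cloud(d,ci); k=(P[...,2]>z-tol)&(P[...,2]<z+.012)&(abs(P[...,0]-cx)<r)&(abs(P[...,1]-cy)<r)
    h=cv2.cvtColor(p,cv2.COLOR_BGR2HSV); k&=(h[...,1]>s)
    c=max(cv2.findContours(k.astype(np.uint8),cv2.RETR_EXTERNAL,cv2.CHAIN_APPROX_NONE)[0],key=cv2.contourArea)
    return rect(c,z,ci),c,np.median(P[k&(h[...,2]<80)],0)
E
python3 - <<'E'
from h import *
p,d,c=look('wrist','w3.png')
r,k,m=topface(p,d,c,.6,.04,.034); print(r,m)
P=cloud(d,c); print(P[(P[...,2]<.01)&(abs(P[...,0]-.58)<.06)&(abs(P[...,1]-.0)<.06)].mean(0))
go(.6,.04,.30,99.5)
E
```

```text
((599.8016967773438, 40.051971435546875), (39.346527099609375, 45.289695739746094), 9.471602439880371) [0.58135775 0.03790214 0.03272765]
[ 5.70089167e-01 -5.82353262e-03 -1.40051012e-04]
shift [-0.0602  0.0003  0.0641] turn [6.000e-04 1.000e-03 1.571e+00] phi -170.49 t 8.2
```

View pics/w3.png

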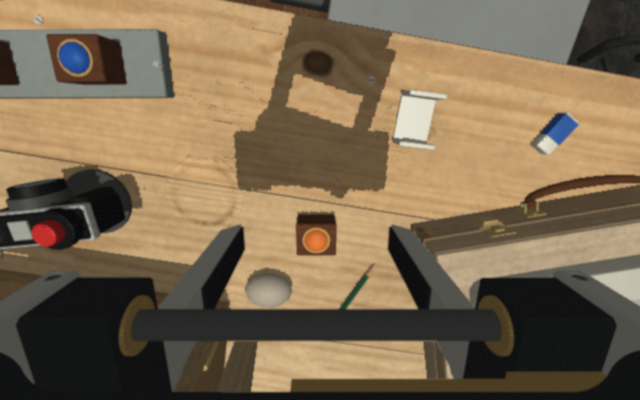

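The wrist view shows the mount standing upright at (316,232), the pebble at (268,290), the camera button at (47,233), and the bar with the blue mount at upper left. Next I look down on the bar.

Call:
apply_moves(
  series=[
    [0.015,-0.039,0,0,0,0.05],
    [0.015,-0.039,0,0,0,0.05],
    [0.015,-0.039,0,0,0,0.05],
    [0.015,-0.039,0,0,0,0.0],
    [0.015,-0.039,0,0,0,0],
    [0.015,-0.039,0,0,0,0],
    [0.015,-0.039,0,0,0,0],
    [0,0,0,0,0,0],
    [0,0,0,0,0,0],
  ],
)

```text
time_s: 9.1
eef_pos: [0.452, -0.2494, 0.3637]
eef_rot: [-0.007, 1.0, 0.0, 0.0]
contact_force: [0.3, 0.0, -0.9]
gripper_width: 0.0942
finger_force: 0.0
```

```bash
python3 - <<'E'
from h import *
o=readout.get_obs();print(o['eef_pos'],o['joint_positions'].round(2))
p,d,c=look('wrist','w4.png'); P=cloud(d,c)
B=topface(p,d,c,.450,-.207,.054); G=topface(p,d,c,.468,-.314,.054); print(B[0],B[2],G[0],G[2])
k=(abs(P[...,2]-.02)<.004)&(P[...,0]>.38)&(P[...,0]<.55)&(P[...,1]<-.12)&(P[...,1]>-.40); k=cv2.morphologyEx(k.astype(np.uint8),cv2.MORPH_OPEN,np.ones((3,3)))
cc=max(cv2.findContours(k,cv2.RETR_EXTERNAL,cv2.CHAIN_APPROX_NONE)[0],key=cv2.contourArea); print('bar',rect(cc,.02,c),np.median(P[k>0][:,2]))
h=cv2.cvtColor(p,cv2.COLOR_BGR2HSV); r=((h[...,0]<6)|(h[...,0]>174))&(h[...,1]>170)&(h[...,2]>100)&(P[...,2]>.08)&(P[...,0]>.5)
print('red',P[r].mean(0),P[r].min(0),P[r].max(0),r.sum()); v,u=np.nonzero(r); print(u.mean(),v.mean())
E
```

```text
[ 0.4519511  -0.24942569  0.36372964] [-0.72 -0.03  1.93  0.    1.24 -2.31]
((451.6770324707031, -203.04843139648438), (39.834529876708984, 44.967979431152344), 9.425618171691895) [ 0.44550031 -0.20575344  0.05387767] ((469.97174072265625, -309.6863708496094), (39.92218017578125, 44.338600158691406), 9.430383682250977) [ 0.45925462 -0.31038899  0.05420663]
bar ((460.871337890625, -256.62835693359375), (64.5501480102539, 228.51084899902344), 9.676576614379883) 0.019864181837530703
red [ 0.59895343 -0.19540461  0.10930104] [ 0.58946282 -0.20558514  0.09986952] [ 0.61244931 -0.18266711  0.11141624] 330
368.4787878787879 354.8848484848485
```

View pics/w4.png

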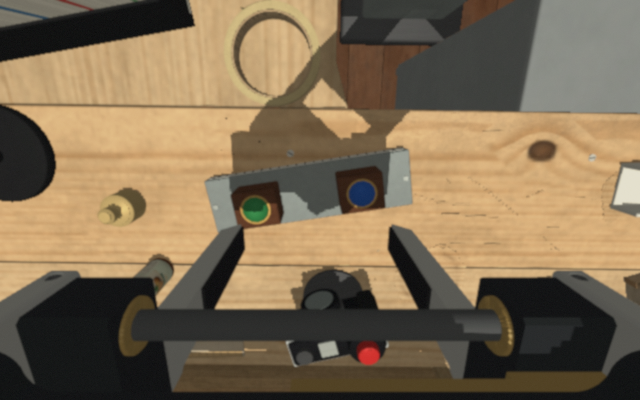

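The wrist view shows green at (256,207) and blue at (362,192) on the bar, the camera button at (369,354), and the weight at (118,210). Heights (54 and 20 mm) and sizes all check.

Call:
apply_moves(
  series=[
    [-0.019,0.0359,0,0,0,0],
    [-0.019,0.0359,0,0,0,0],
    [-0.019,0.0359,0,0,0,0],
    [-0.019,0.0359,0,0,0,0],
    [-0.019,0.0359,0,0,0,0],
    [-0.019,0.0359,0,0,0,0],
    [-0.019,0.0359,0,0,0,0],
    [-0.019,0.0359,0,0,0,0],
    [0,0,0,0,0,0],
  ],
)

```text
time_s: 10.05
eef_pos: [0.5998, 0.0466, 0.3636]
eef_rot: [-0.012, 1.0, 0.0, 0.0]
contact_force: [-0.7, -0.3, -0.2]
gripper_width: 0.0941
finger_force: 0.0
```

```bash
python3 - <<'E'
from h import *
for n in ('scene0','w3','w4'):
    p,d,c=load(n); P=cloud(d,c)
    for y0,y1 in ((-.1,.13),(-.3,-.1)):
        k=(P[...,2]>.13)&(P[...,1]>y0)&(P[...,1]<y1)&(P[...,0]>.66)&(P[...,0]<1); print(n,y0,k.sum(),np.percentile(P[k][:,0],[0,2,10]).round(3) if k.any() else '')
go(.5998,.04,.28,99.5)
E
```

```text
scene0 -0.1 7806 [0.714 0.716 0.718]
scene0 -0.3 12740 [0.716 0.718 0.72 ]
w3 -0.1 99 [0.718 0.719 0.719]
w3 -0.3 0 
w4 -0.1 0 
w4 -0.3 0 
shift [ 0.0003 -0.0066  0.0836] turn [ 1.3000e-03 -2.0000e-04  1.4286e+00] phi -178.65 t 10.05
```

Call:
apply_moves(
  series=[
    [0,-0.0066,0,0,0,0.1429],
    [0,0,0,0,0,0.1429],
    [0,0,0,0,0,0.1429],
    [0,0,0,0,0,0.1429],
    [0,0,0,0,0,0.1429],
    [0,0,0,0,0,0.1429],
    [0,0,0,0,0,0.1429],
    [0,0,0,0,0,0.1429],
    [0,0,0,0,0,0.1429],
    [0,0,0,0,0,0.1429],
  ],
)

```text
time_s: 11.05
eef_pos: [0.5987, 0.0354, 0.3635]
eef_rot: [0.651, 0.759, -0.0, -0.0]
contact_force: [-0.3, 0.3, -0.1]
gripper_width: 0.094
finger_force: 0.0
```

Call:
apply_moves(
  series=[
    [0,0,0,0,0,0],
    [0,0,0,0,0,0],
  ],
)

```text
time_s: 11.25
eef_pos: [0.5988, 0.0351, 0.3636]
eef_rot: [0.648, 0.762, -0.0, -0.0]
contact_force: [0.6, -0.7, 1.0]
gripper_width: 0.0937
finger_force: 0.0
```

```bash
python3 - <<'E'
from h import *
p,d,c=look('wrist','w5.png'); r=topface(p,d,c,.6,.04,.034); print(r[0],r[2])
go(.5998,.04,.205,99.5); print(readout.get_obs()['joint_positions'].round(2))
E
```

```text
((599.7825927734375, 40.717750549316406), (39.203590393066406, 45.212867736816406), 10.07567310333252) [0.59330099 0.05048924 0.03371168]
shift [0.0048 0.0018 0.1586] turn [-0.0002 -0.     -0.0046] phi 99.23 t 11.3
[-0.13  0.17  1.72 -0.    1.25 -0.29]
```

Call:
apply_moves(
  series=[
    [0.0052,0.0017,0,0,0,-0.006],
    [0,0,0.03,0,0,0],
    [0,0,0.03,0,0,0],
    [0,0,0.03,0,0,0],
    [0,0,0.03,0,0,0],
    [0,0,0.025,0,0,0],
    [0,0,0.0136,0,0,0],
    [0,0,0,0,0,0],
  ],
)

```text
time_s: 12.1
eef_pos: [0.599, 0.0403, 0.2031]
eef_rot: [0.646, 0.763, -0.001, -0.002]
contact_force: [0.4, 1.0, -0.4]
gripper_width: 0.0938
finger_force: 0.0
```

```bash
python3 - <<'E'
from h import *
go(.5998,.0404,.205,99.6)
E
```

```text
shift [-0.      0.0008 -0.0019] turn [-0.0038 -0.0012 -0.0027] phi 99.45 t 12.1
```

Call:
apply_moves(
  series=[
    [0,0,0,0,0,0],
    [0,0,0,0,0,0],
    [0,0,0,0,0,0],
    [0,0,0,0,0,0],
    [0,0,0,0,0,0],
    [0,0,0,0,0,0],
    [0,0,0,0,0,0],
    [0,0,0,0,0,0],
    [0,0,0,0,0,0],
  ],
  grip=0,
  newtons=20,
)

```text
time_s: 13.0
eef_pos: [0.5999, 0.04, 0.2051]
eef_rot: [0.647, 0.763, 0.0, 0.0]
contact_force: [0.4, -0.3, 0.2]
gripper_width: 0.0397
finger_force: 20.0
```

Call:
apply_moves(
  series=[
    [0,0,-0.01,0,0,0],
    [0,0,-0.025,0,0,0],
    [0,0,-0.03,0,0,0],
    [0,0,-0.03,0,0,0],
    [0,0,-0.025,0,0,0],
    [0,0,0,0,0,0],
  ],
)

```text
time_s: 13.6
eef_pos: [0.601, 0.0399, 0.3299]
eef_rot: [0.647, 0.763, 0.002, 0.004]
contact_force: [1.0, -0.7, -0.3]
gripper_width: 0.0399
finger_force: 20.0
```

Call:
apply_moves(
  series=[
    [-0.0338,-0.0232,0,0,0,0],
    [-0.0338,-0.0232,0,0,0,0],
    [-0.0338,-0.0232,0,0,0,0],
    [-0.0338,-0.0232,0,0,0,0],
    [-0.0338,-0.0232,0,0,0,0],
    [-0.0338,-0.0232,0,0,0,0],
    [-0.0338,-0.0232,0,0,0,0],
    [-0.0338,-0.0232,0,0,0,0],
    [0,0,0,0,0,0],
    [0,0,0,0,0,0],
  ],
)

```text
time_s: 14.6
eef_pos: [0.4603, -0.2573, 0.3238]
eef_rot: [0.648, 0.762, 0.0, -0.001]
contact_force: [-0.3, -1.0, -0.4]
gripper_width: 0.0399
finger_force: 20.0
```

```bash
python3 - <<'E'
from h import *
p,d,c=look('wrist','w6.png'); B=topface(p,d,c,.4517,-.203,.054,r=.035); G=topface(p,d,c,.47,-.3097,.054,r=.035); print(B[0],B[2],G[0],G[2])
go(.4609,-.2565,.225,99.6); o=readout.get_obs(); print(o['joint_positions'].round(2),o['finger_force'],o['gripper_width'],o['eef_pos'])
E
```

```text
Traceback (most recent call last):
  File "h.py", line 41, in topface
    c=max(cv2.findContours(k.astype(np.uint8),cv2.RETR_EXTERNAL,cv2.CHAIN_APPROX_NONE)[0],key=cv2.contourArea)
ValueError: max() iterable argument is empty
```

View pics/w6.png

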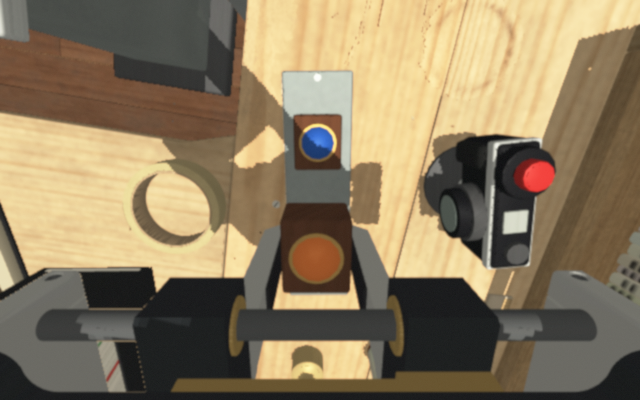

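The held amber mount is at (316,250), in line with the blue one at (318,142). The camera is at right with its button at (535,176), and the held mount hides green.

```bash
python3 - <<'E'
from h import *
p,d,c=load('w6'); B=topface(p,d,c,.4517,-.203,.054,r=.035); print(B[0],B[2])
K=cloud(d,c); k=(abs(K[...,2]-.02)<.004)&(K[...,0]>.38)&(K[...,0]<.55)&(K[...,1]<-.10)&(K[...,1]>-.40)
q=K[k]; print('bar +y end', cv2.minAreaRect((q[:,:2]*1000).astype(np.float32)))
h=cv2.cvtColor(p,cv2.COLOR_BGR2HSV); r=((h[...,0]<6)|(h[...,0]>174))&(h[...,1]>170)&(h[...,2]>100)&(K[...,2]>.08)&(K[...,0]>.5)
print('red',K[r].mean(0),K[r].min(0),K[r].max(0),cv2.minEnclosingCircle((K[r&(K[...,2]>.105)][:,:2]*1000).astype(np.float32)),np.percentile(K[r][:,2],[50,90]))
go(.4609,-.2565,.225,99.6)
E
```

```text
((451.8822326660156, -201.9485321044922), (38.06359100341797, 43.55731964111328), 9.272989273071289) [ 0.44595622 -0.21821715  0.05385367]
bar +y end ((460.9619140625, -256.85858154296875), (64.61286163330078, 230.58103942871094), 9.729486465454102)
red [ 0.59810932 -0.19473012  0.10816116] [ 0.58878478 -0.20568636  0.09850312] [ 0.61913557 -0.18464523  0.11168563] ((599.6019897460938, -195.5751190185547), 11.003768920898438) [0.10927701 0.11037016]
shift [-0.0001  0.0004  0.099 ] turn [-0.001  -0.0018 -0.0039] phi 99.38 t 14.65
```

Call:
apply_moves(
  series=[
    [-0.0003,0.0004,0,0,0,-0.0055],
    [0,0,0.02,0,0,0],
    [0,0,0.02,0,0,0],
    [0,0,0.02,0,0,0],
    [0,0,0.015,0,0,0],
    [0,0,0.01,0,0,0],
    [0,0,0.01,0,0,0],
    [0,0,0,0,0,0],
    [0,0,0,0,0,0],
  ],
)

```text
time_s: 15.55
eef_pos: [0.4615, -0.2574, 0.2304]
eef_rot: [0.645, 0.764, -0.0, 0.0]
contact_force: [0.8, 0.3, -1.2]
gripper_width: 0.0396
finger_force: 20.0
```

```bash
python3 - <<'E'
from h import *
go(.4609,-.2567,.225,99.7)
E
```

```text
shift [ 0.0008 -0.0005  0.0054] turn [0.0004 0.0005 0.0004] phi 99.72 t 15.55
```

Call:
apply_moves(
  series=[
    [0.0006,-0.0003,0.002,0,0,0],
    [0,0,0.002,0,0,0],
    [0,0,0.0007,0,0,0],
    [0,0,0,0,0,0],
    [0,0,0,0,0,0],
  ],
)

```text
time_s: 16.05
eef_pos: [0.4609, -0.2568, 0.2255]
eef_rot: [0.645, 0.764, 0.0, 0.0]
contact_force: [0.4, -0.2, -1.3]
gripper_width: 0.0395
finger_force: 20.0
```

```bash
python3 - <<'E'
from h import *
go(.4609,-.2567,.225,99.7)
look('scene','s7.png'); go(.4609,-.2567,.225,99.7);
E
```

```text
shift [0.0001 0.     0.0005] turn [0.0002 0.0002 0.0002] phi 99.71 t 16.05
shift [ 0.0001 -0.      0.0005] turn [0.0001 0.0001 0.0002] phi 99.71 t 16.1
```

Call:
apply_moves(
  series=[
    [0,0,0.0005,0,0,0],
    [0,0,0.0003,0,0,0],
    [0,0,0,0,0,0],
    [0,0,0,0,0,0],
  ],
)

```text
time_s: 16.5
eef_pos: [0.461, -0.2569, 0.2251]
eef_rot: [0.645, 0.764, -0.0, 0.0]
contact_force: [-1.2, 1.3, 5.5]
gripper_width: 0.04
finger_force: 20.0
```

Call:
apply_moves(
  series=[
    [0,0,0,0,0,0],
    [0,0,0,0,0,0],
    [0,0,0,0,0,0],
    [0,0,0,0,0,0],
    [0,0,0,0,0,0],
  ],
  grip=0.8,
)

```text
time_s: 17.0
eef_pos: [0.4609, -0.2568, 0.2244]
eef_rot: [0.645, 0.764, 0.0, -0.0]
contact_force: [0.7, 0.6, -0.3]
gripper_width: 0.0742
finger_force: 0.0
```

Call:
apply_moves(
  series=[
    [0,0,-0.01,0,0,0],
    [0,0,-0.02,0,0,0],
    [0,0,-0.03,0,0,0],
    [0,0,-0.03,0,0,0],
    [0,0,-0.03,0,0,0],
    [0,0,-0.02,0,0,0],
    [0.03,0,0,0,0,0],
    [0.03,0,0,0,0,0],
    [0,0,0,0,0,0],
    [0,0,0,0,0,0],
  ],
)

```text
time_s: 18.0
eef_pos: [0.4508, -0.1974, 0.3652]
eef_rot: [0.644, 0.765, -0.0, 0.001]
contact_force: [0.8, 0.1, -0.6]
gripper_width: 0.0754
finger_force: 0.0
```

```bash
cat >> h.py <<'E'
def row(n):
    p,d,c=look('wrist',n); R=[topface(p,d,c,x,y,.054,r=.029) for x,y in ((.4517,-.2025),(.461,-.2567),(.4702,-.3109))]
    for r in R: print(np.round(r[0][0],2),np.round(r[0][1],1),round(r[0][2],2),r[2])
    a,m,b=[np.array(r[0][0]) for r in R]; e=(a-b)/np.linalg.norm(a-b); w=m-(a+b)/2
    print('line yaw',np.degrees(np.arctan2(-e[0],e[1])),'along',w@e,'across',w@[e[1],-e[0]],np.linalg.norm(a-b))
E
python3 - <<'E'
from h import *
row('w8.png'); o=readout.get_obs(); print(o['eef_pos'],o['contact_force'])
E
```

```text
[ 451.85 -201.72] [38.1 45.7] 9.72 [ 0.4504596  -0.19574581  0.05373982]
[ 460.68 -255.58] [37.6 45.6] 9.72 [ 0.44727767 -0.23976374  0.05322697]
[ 470.05 -309.13] [37.5 46.3] 9.02 [ 0.47330878 -0.28745589  0.05154339]
line yaw 9.617552309915144 along -0.107760590184693 across -0.2902564480257476 108.94013027896168
[ 0.45090063 -0.19798821  0.36518539] [ 0.80797845 -0.27603573 -0.44065507]
```

View pics/w8.png

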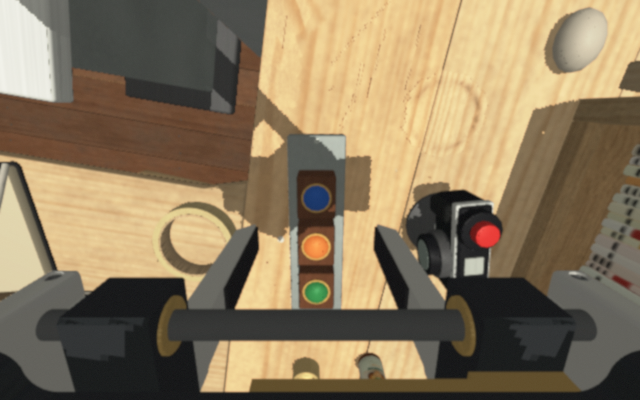

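The view shows blue, amber and green in line at (317,197), (316,246) and (316,292). Amber is 0.1 mm off centre along the row and 0.3 mm across it. The button is at (485,233), and I'll measure it and its housing next.

```bash
python3 - <<'E'
from h import *
D={}
for n in ('w4','w6','w8'):
    p,d,c=load(n); P=cloud(d,c); h=cv2.cvtColor(p,cv2.COLOR_BGR2HSV)
    r=((h[...,0]<6)|(h[...,0]>174))&(h[...,1]>150)&(h[...,2]>60)&(abs(P[...,0]-.6)<.03)&(abs(P[...,1]+.195)<.03)&(P[...,2]>.104)
    v,u=np.nonzero(r); D[n]=(np.array([u.mean(),v.mean()]),c)
    t=P[r]; print(n,r.sum(),cv2.minEnclosingCircle((t[:,:2]*1000).astype(np.float32)),np.percentile(t[:,2],[5,50,95]).round(4),ray(D[n][0],.11,c).round(4))
    rad=np.hypot(P[...,0]-.5996,P[...,1]+.1955); 
    for a,b in ((.010,.012),(.012,.014),(.014,.016),(.016,.02),(.02,.03)):
        k=(rad>a)&(rad<b)&(P[...,2]>.07)&(P[...,2]<.13)&~r; print('  ring',a,k.sum(),np.percentile(P[k][:,2],[10,50,90]).round(4) if k.any() else '')
for a,b in (('w4','w6'),('w4','w8'),('w6','w8')): print(tri(*D[a],*D[b]))
go(.5996,-.1955,.34,189.7)
E
```

```text
w4 380 ((600.5010986328125, -195.31906127929688), 11.369473457336426) [0.1052 0.1095 0.1107] [[ 0.597  -0.1964  0.11  ]]
  ring 0.01 51 [0.0997 0.1006 0.1032]
  ring 0.012 51 [0.0994 0.1    0.1009]
  ring 0.014 66 [0.0993 0.1    0.1007]
  ring 0.016 122 [0.0983 0.0996 0.1004]
  ring 0.02 150 [0.0852 0.0878 0.0887]
w6 899 ((599.5374145507812, -195.8419647216797), 11.067806243896484) [0.1053 0.1094 0.1107] [[ 0.5973 -0.1952  0.11  ]]
  ring 0.01 206 [0.0992 0.1003 0.1033]
  ring 0.012 223 [0.099  0.0998 0.1007]
  ring 0.014 291 [0.0988 0.0997 0.1006]
  ring 0.016 1432 [0.0797 0.0941 0.1   ]
  ring 0.02 1488 [0.0734 0.085  0.088 ]
w8 512 ((599.55224609375, -195.0511016845703), 11.239035606384277) [0.1055 0.1094 0.1107] [[ 0.5976 -0.1944  0.11  ]]
  ring 0.01 124 [0.0992 0.1003 0.1032]
  ring 0.012 138 [0.0991 0.0999 0.1005]
  ring 0.014 162 [0.0989 0.0999 0.1007]
  ring 0.016 830 [0.0811 0.0945 0.0999]
  ring 0.02 937 [0.0728 0.0839 0.0878]
(array([ 0.60024413, -0.19558011,  0.10644201]), np.float64(0.00027264314636020085))
(array([ 0.60009409, -0.19562042,  0.10658706]), np.float64(0.0002812208434966692))
(array([ 0.59981184, -0.1954821 ,  0.10678351]), np.float64(1.735480470232087e-05))
shift [-0.0226  0.147   0.0253] turn [-3.0000e-04  1.4000e-03 -1.5704e+00] phi 99.72 t 18.05
```

Call:
apply_moves(
  series=[
    [-0.0046,0.0295,0,0,0,0],
    [-0.0046,0.0295,0,0,0,0],
    [-0.0046,0.0295,0,0,0,0],
    [-0.0046,0.0295,0,0,0,0],
    [-0.0046,0.0295,0,0,0,0],
    [0,0,0.02,0,0,0],
    [0,0,0.015,0,0,0],
    [0,0,0,0,0,0],
    [0,0,0,0,0,0],
  ],
  grip=0,
  newtons=10,
)

```text
time_s: 18.95
eef_pos: [0.5996, -0.1959, 0.3291]
eef_rot: [0.645, 0.764, -0.0, -0.001]
contact_force: [0.1, -0.3, -0.0]
gripper_width: 0.0067
finger_force: 0.0
```

```bash
python3 - <<'E'
from h import *
go(.5998,-.1955,.311,99.7); print(readout.get_obs()['gripper_width'],readout.get_obs()['contact_force'])
E
```

```text
shift [0.0004 0.0003 0.0181] turn [-0.001  -0.0007 -0.0006] phi 99.67 t 18.95
0.00670847244589859 [ 0.14002086 -0.25775337 -0.01055745]
```

Call:
apply_moves(
  series=[
    [0.0003,0.0002,0.008,0,0,0],
    [0,0,0.007,0,0,0],
    [0,0,0.003,0,0,0],
    [0,0,0.002,0,0,0],
    [0,0,0.002,0,0,0],
    [0,0,0.001,0,0,0],
    [0,0,0,0,0,0],
    [0,0,0,0,0,0],
  ],
)

```text
time_s: 19.75
eef_pos: [0.6002, -0.1951, 0.3069]
eef_rot: [0.645, 0.764, -0.0, 0.0]
contact_force: [-1.9, 0.1, 2.2]
gripper_width: 0.0007
finger_force: 1.1
```

Call:
apply_moves(
  series=[
    [0,0,0.001,0,0,0],
    [0,0,0.001,0,0,0],
    [0,0,0.001,0,0,0],
    [0,0,0,0,0,0],
    [0,0,0,0,0,0],
  ],
)

```text
time_s: 20.25
eef_pos: [0.6003, -0.1952, 0.3038]
eef_rot: [0.645, 0.764, 0.0, 0.0]
contact_force: [-0.8, 0.6, 3.1]
gripper_width: 0.0007
finger_force: 1.8
```

Call:
apply_moves(
  series=[
    [0,0,0.0007,0,0,0],
    [0,0,0.0005,0,0,0],
    [0,0,0,0,0,0],
    [0,0,0,0,0,0],
  ],
)

```text
time_s: 20.65
eef_pos: [0.6004, -0.1952, 0.3034]
eef_rot: [0.645, 0.764, 0.0, 0.0]
contact_force: [-2.8, 1.9, 7.5]
gripper_width: 0.0005
finger_force: 4.0
```

Call:
apply_moves(
  series=[
    [0,0,0.0006,0,0,0],
    [0,0,0,0,0,0],
    [0,0,0,0,0,0],
    [0,0,0,0,0,0],
  ],
)

```text
time_s: 21.05
eef_pos: [0.6004, -0.1952, 0.3033]
eef_rot: [0.645, 0.764, -0.0, 0.0]
contact_force: [-4.7, 2.7, 10.4]
gripper_width: 0.0006
finger_force: 5.2
```

```bash
python3 - <<'E'
from h import *
look('scene','s9.png')
E
```

Call:
apply_moves(
  series=[
    [0,0,-0.002,0,0,0],
    [0,0,-0.005,0,0,0],
    [0,0,-0.015,0,0,0],
    [0,0,-0.03,0,0,0],
    [0,0,-0.03,0,0,0],
    [0.0046,-0.0295,0,0,0,0],
    [0.0046,-0.0295,0,0,0,0],
    [0.0046,-0.0295,0,0,0,0],
    [0.0046,-0.0295,0,0,0,0],
    [0,0,0,0,0,0],
  ],
)

```text
time_s: 22.1
eef_pos: [0.4786, -0.1966, 0.3837]
eef_rot: [0.645, 0.764, -0.0, -0.001]
contact_force: [0.7, -0.3, -0.1]
gripper_width: 0.0004
finger_force: 0.0
```

Call:
apply_moves(
  series=[
    [0.02,-0.01,0,0,0,0],
    [0,0,0,0,0,0],
    [0,0,0,0,0,0],
  ],
  grip=1,
)

```text
time_s: 22.4
eef_pos: [0.4681, -0.1789, 0.3843]
eef_rot: [0.644, 0.765, 0.0, 0.001]
contact_force: [-1.1, -0.3, 0.4]
gripper_width: 0.021
finger_force: 0.0
```

```bash
python3 - <<'E'
from h import *
row('w10.png'); p,d,c=load('w10'); P=cloud(d,c); h=cv2.cvtColor(p,cv2.COLOR_BGR2HSV)
r=((h[...,0]<6)|(h[...,0]>174))&(h[...,1]>150)&(abs(P[...,0]-.6)<.03)&(abs(P[...,1]+.195)<.03)&(P[...,2]>.1); print('button z',np.percentile(P[r][:,2],[50,95]))
look('scene','s10.png'); o=readout.get_obs(); print(o['time_s'],o['contact_force'],o['eef_pos'])
E
```

```text
[ 452.06 -202.01] [37.9 44.9] 9.7 [ 0.44897792 -0.19274716  0.05372204]
[ 469.41 -253.33] [18.7 45.3] 9.63 [ 0.46340117 -0.23726282  0.05339642]
[ 475.13 -307.59] [25.5 45.2] 9.63 [ 0.4658204  -0.29595976  0.05359295]
line yaw 12.327572297778305 along 0.19257769215348852 across 5.992845668905355 108.07297549409742
button z [0.10923868 0.11061745]
22.5 [-0.48916869  0.17992662 -0.60687212] [ 0.46819661 -0.17925203  0.38409346]
```

View pics/s10.png

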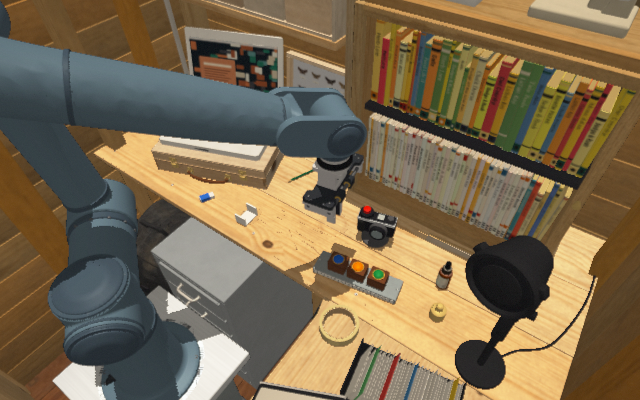

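The scene shows the row standing on the bar at (339,262)-(378,275), the button up again, and the bystanders in place. A finger half hid the row in that last measurement, so I'll repeat it with the gripper open.

Call:
apply_moves(
  series=[
    [0,0,0,0,0,0],
    [0,0,0,0,0,0],
    [0,0,0,0,0,0],
    [0,0,0,0,0,0],
    [0,0,0,0,0,0],
    [0,0,0,0,0,0],
  ],
  grip=1,
)

```text
time_s: 23.1
eef_pos: [0.4675, -0.1789, 0.3838]
eef_rot: [0.645, 0.764, 0.0, 0.0]
contact_force: [0.0, -0.9, -0.2]
gripper_width: 0.0771
finger_force: 0.0
```

```bash
python3 - <<'E'
from h import *
row('w11.png')
E
```

```text
[ 451.64 -202.05] [37.2 46. ] 9.65 [ 0.4491913  -0.19458382  0.05373206]
[ 460.66 -255.34] [37.3 45.3] 9.68 [ 0.44447007 -0.24039479  0.05356099]
[ 469.86 -308.26] [36.8 43.8] 9.68 [ 0.46892741 -0.28838085  0.05183212]
line yaw 9.735679901980147 along -0.1670210673758815 across -0.1206645443216458 107.76220393746271
```

The row is straight, evenly spaced and square to the bar.

```bash
python3 -c "
from station import ctrl; print(ctrl.sign_off())"
```

```text
the job is handed in; nothing more can be done
None
```

The amber mount stands stone up between blue and green, about 0.2 mm off centre by my last measurement, the photo was taken (button pressed to its stop and back up), and the job was handed in at about 23 s.

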